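Sort bur jars by weight

ROBOT

A 6-joint arm with a two-finger parallel gripper is mounted at the origin on the work surface; the furniture and walls round the work are solid. World frame = base frame: x ahead of the robot, y to its left, z up, the work surface at z = 0. Lengths are in m, angles in rad, forces in N, time in s.
With the tool pointing down it reaches from about 0.275 to 0.725 m from the base axis. Payload 5.6 kg.
Tool frame: the origin (TCP) lies midway between the tips of the shut fingers; the grasp point (between the pads) lies 19 mm behind it; z points along the fingers, y is the line along which they close (so a half turn about z gives the same grasp; the last joint's range is limited). The gripper opens to 85 mm and grips with 20 to 120 N. Pads are 22 mm wide; open, the fingers measure 114 mm over their backs; the gripper's body (76 mm by 85 mm) begins 54 mm behind the grasp point. The pads swing forward as they close: fully open they stand 13 mm farther back than shut.
Start: joints at [1.634, 0.255, 0.108, 0, -1.424, -0.285], TCP at [0.121, 0.537, 0.231] pointing down, gripper open.
Joint ranges: [-2.95, 2.95], [-1.21, 1.97], [-1.09, 1.5], [-2.87, 1.71], [-2.94, -0.07], [-3.05, 3.05]. Speed limits (rad/s): [2.57, 2.57, 3.14, 3.14, 3.14, 3.14].

INTERFACE

Orientations are given as a unit quaternion [x, y, z, w].
In Python, from bench import arm gives the robot as it stands.
- The arm moves only by the tool arm_command, never from a script. Its argument "deltas" is a list of rows, each a list of 2 entries, a list of its own where there are three numbers: the shift along the tool's x, y, z each as a share of 250 mm, from -1 to 1, then the turn, a rotation vector about the tool's x, y, z each as a share of 30 degrees, from -1 to 1. A call has 1 to 8 rows; each row is the pose to reach, as a shift and turn from the pose commanded when the call began, along the tool's axes at that moment; what a row does not reach only later rows make up. A row lasts 1/12 s, in which the tool goes at most 41.7 mm and 7.16 degrees, less where a joint would pass 70% of its speed; a pose out of reach is approached as far as the arm can. A call with a number of a shift or a turn outside -1 to 1 is refused whole. A call with a gripper value outside its range is refused whole. "hand" is the opening, from 0 (shut) to 1 (fully open), set as the call begins (left out, the last holds). The fingers move at their own pace and stop on an object; the grip force is fixed at half the most. Time passes only in rows, so rows that repeat a pose let the fingers close. It gives the time, the measured TCP pose, the force, the opening and the grip force at its end, in the units of the state.
- arm.state(): the state, without advancing time (a new reading comes with each control period).
- arm.snapshot(name): name is "scene" or "top" or "wrist"; returns a dict with "img" (480x640x3 uint8, blue, green, red), "range_z" (480x640 float32, m along the optical axis (not along the pixel's ray), 0 where there is no reading), "intrinsics" (3x3 intrinsics, pixels), "extrinsics" (4x4, takes a point from camera to world coordinates); the wrist camera has in their place "tool_from_camera" (4x4, takes a point from camera to tool coordinates, whose origin is the TCP and whose axes are the flange's). Camera axes: x right, y up, looking along -z (the intrinsics and any distortion apply to the point x, -y, -z); pixel columns grow to the right and rows downward; lengths in m; the calibration is good to about 2 mm. A picture is of the moment at which its call begins: read the wrist's pose just before it.
- arm.job_done(): hands the job in; it is judged then, once.
The state is a dict: "time_s": time; "qpos": joint angles; "qd": joint speeds; "effort": joint torques, N m; "eef_pos": TCP position; "tool_rot": TCP orientation; "wrist_force": force on the tool from outside, world axes, zero at the start; "moment": the same for the moment, N m; "grip_width": finger opening in m; "finger_force": force on a finger pad.
Only numpy, scipy, OpenCV 4.12 (cv2) and the standard library are available. Lean on these libraries where they do the work, as an engineer would, in place of code of your own. Each camera call takes 0.05 s, during which the arm holds its last target. There are 200 camera calls.

TASK

The four closed bur jars in the sloping rack look alike: lift each one out and feel by its weight whether it is full or empty. Stand the full jars upright in the square tray and the empty jars upright in the oblong tray, each on the tray's floor. Leave the tall carton, the glue tub and the small vice where they stand.

Things in the scene. Friction and masses are not known exactly. Their poses are not given: they have to be found in the camera images.
- jar_1: closed brown jar, black cap; all four look alike. Body 40 mm across up to 45 mm, cap 35.6 mm across from 45 to 60 mm. Origin: centre of its underside, z up through the cap. Starts in any bay of the rack, leaning 25 degrees to the rack's front. Either full (about 0.40 kg) or empty (about 0.07 kg), within 15 percent; only the weight tells, not its number or bay
- jar_2: closed brown jar, black cap; all four look alike. Body 40 mm across up to 45 mm, cap 35.6 mm across from 45 to 60 mm. Origin: centre of its underside, z up through the cap. Starts in any bay of the rack, leaning 25 degrees to the rack's front. Either full (about 0.40 kg) or empty (about 0.07 kg), within 15 percent; only the weight tells, not its number or bay
- jar_3: closed brown jar, black cap; all four look alike. Body 40 mm across up to 45 mm, cap 35.6 mm across from 45 to 60 mm. Origin: centre of its underside, z up through the cap. Starts in any bay of the rack, leaning 25 degrees to the rack's front. Either full (about 0.40 kg) or empty (about 0.07 kg), within 15 percent; only the weight tells, not its number or bay
- jar_4: closed brown jar, black cap; all four look alike. Body 40 mm across up to 45 mm, cap 35.6 mm across from 45 to 60 mm. Origin: centre of its underside, z up through the cap. Starts in any bay of the rack, leaning 25 degrees to the rack's front. Either full (about 0.40 kg) or empty (about 0.07 kg), within 15 percent; only the weight tells, not its number or bay
- rack: fixed wooden rack 212 mm wide (y), 60 deep, 60 high. Origin under its middle, front faces its -x, z up. Floor rises 25 degrees to the back, so jars lean 25 degrees to the front. Four bays at y = -75, -25, 25, 75 mm, one jar each, its underside centre at x 0, z 30 mm; jars 10 mm apart. Square to the floor, front lip and ribs between bays are 16 mm high; open at the back and above
- square_tray: open square aluminium tray for full jars, 160 x 160 mm outside, walls 4 mm thick and 20 mm high, floor 4 mm thick. Origin at the centre of its underside, x and y along its sides, z up. Fixed to the bench
- oblong_tray: open oblong aluminium tray for empty jars, 210 mm (its x) by 100 mm (its y) outside, walls 4 mm thick and 20 mm high, floor 4 mm thick. Origin at the centre of its underside, z up. Fixed to the bench
- carton: slim loose carton standing upright beside the rack, 40 x 40 mm, 179 mm high; origin at the centre of its underside. To be left alone
- glue_pot: loose tub of glue with a screw lid, 94 mm in diameter, 105 mm high; origin at the centre of its underside. To be left alone
- vice: small loose bench vice on a round foot, 37 x 24 mm, 38 mm high; origin at the centre of its underside. To be left alone
There are look-alikes about, which are no part of the job. What is shaped like the jar_4 but blue or pink is not meant.

How it is judged:
By the outcome, as a careful person would: the job done as asked, in the order asked, and still so for the second after the job is handed in, with the robot touching nothing.
It also fails if it takes over 72 s, if anything falls off the work surface, if the arm or the gripper's body presses on something with over 40 N, if the wrist force passes 120 N, or if a joint passes its speed limit or range.

## Working session

There is one attempt and no reset: what is moved stays moved. The work goes in short steps, Python scripts to look and compute and a tool call to move; the robot and the scene stay as the last step left them, time stands still between calls to the robot, and variables do not carry over. Pictures are saved under pics/ and viewed, at most 10 in all, crops included, and the job is handed in when it is done.

Besides the shell and the picture viewer there is one more tool, called after "Call:" in YAML: its name, and indented under it one key for each argument. arm_command: Moves the arm, as the interface text tells. Its arguments: {"type":"object","properties":{"deltas":{"type":"array"},"hand":{"type":"number"}},"required":["deltas"]}

```bash
ls; mkdir -p pics
python3 - <<'E'
from bench import arm
import cv2,numpy as np
print(arm.state())
for n in ["scene","top"]:
    s=arm.snapshot(n); cv2.imwrite(f"pics/{n}.png",s["img"]); np.savez(f"pics/{n}.npz",**{k:v for k,v in s.items()})
    print(n,s["intrinsics"].tolist(),np.round(s["extrinsics"],3).tolist(),[k for k in s])
E
```

```text
pics
{'time_s': 0.0, 'qpos': array([ 1.63358979e+00,  2.55727955e-01,  1.06996329e-01, -4.77620024e-04,
       -1.42390031e+00, -2.84580958e-01]), 'qd': array([-0.00029013, -0.00069861, -0.00198181, -0.0011097 , -0.00062012,
        0.00219016]), 'effort': array([ 1.70413259e-04, -3.86629701e+01,  2.37938654e+01,  5.36512703e+00,
       -6.17202008e-03,  1.30669235e-05]), 'eef_pos': array([0.12082877, 0.53604919, 0.23040215]), 'tool_rot': array([ 9.93853248e-01, -1.10701507e-01, -7.40413831e-05,  9.44815400e-04]), 'wrist_force': array([-0.01423606,  0.00218837, -1.11049202]), 'moment': array([-0.03358317, -0.01124926,  0.00276515]), 'finger_force': 0.0, 'grip_width': 0.08566382067285676}
scene [[520.8696335391362, 0.0, 312.171362855285], [0.0, 520.8696335391362, 231.03973551272543], [0.0, 0.0, 1.0]] [[-0.414, -0.789, 0.453, 1.117], [0.91, -0.354, 0.215, 0.193], [-0.009, 0.502, 0.865, 1.037], [0.0, 0.0, 0.0, 1.0]] ['img', 'range_z', 'intrinsics', 'extrinsics']
top [[461.12890914541174, 0.0, 312.79393084734886], [0.0, 461.12890914541174, 239.94366674085677], [0.0, 0.0, 1.0]] [[0.0, 0.993, -0.114, 0.491], [-1.0, -0.0, -0.005, -0.037], [-0.005, 0.114, 0.993, 1.221], [0.0, 0.0, 0.0, 1.0]] ['img', 'range_z', 'intrinsics', 'extrinsics']
```

View pics/scene.png

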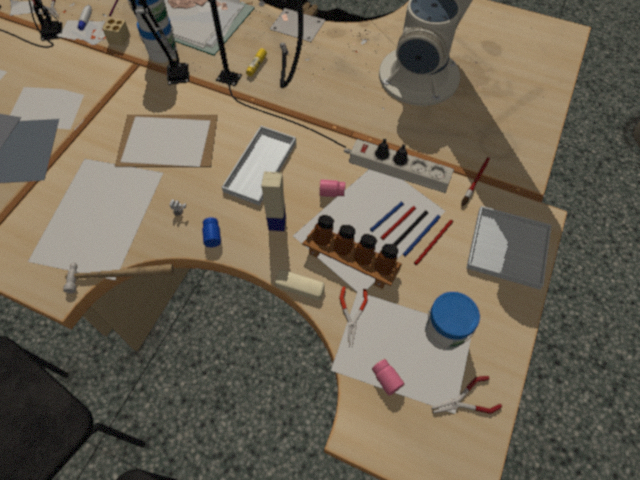

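View pics/top.png

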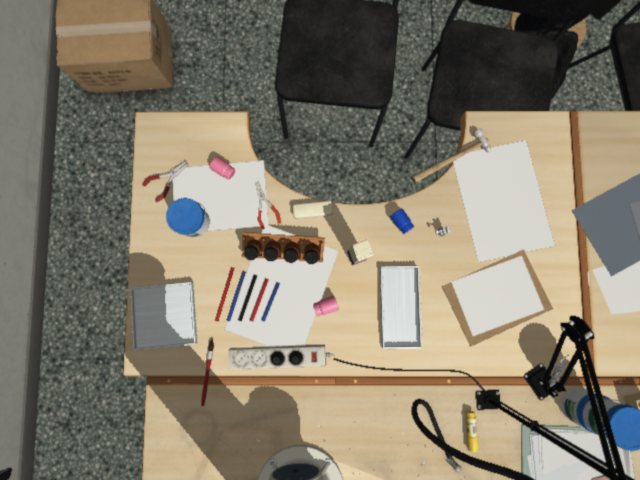

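The scene view shows the rack with its four jars around (350,245), the carton at (273,200), the tub at (455,315), the oblong tray at (260,165) and the square tray at (510,245). In the top view the jar caps are at about (252,253), (271,254), (291,255) and (311,256). The square tray is at (163,315), the oblong tray at (400,306), the carton at (360,252), the vice at (438,228) and the tub at (187,217).
Things that could be taken for the jars: blue (402,220), pink (222,167), pink (326,305). None of them is brown with a black cap in the rack. Next I measure from depth.

```bash
cat > h.py <<'E'
import numpy as np
def cloud(s):
    z=s["range_z"];K=s["intrinsics"];v,u=np.indices(z.shape)
    p=np.stack([(u-K[0,2])/K[0,0]*z,-(v-K[1,2])/K[1,1]*z,-z,np.ones_like(z)],-1)
    return (p@s["extrinsics"].T)[...,:3]
E
python3 - <<'E'
import numpy as np,cv2
from h import cloud
t=dict(np.load("pics/top.npz"));P=cloud(t)
for n,(u,v) in dict(caps1=(252,253),caps2=(271,254),c3=(291,255),c4=(311,256),carton=(362,252),pot=(187,217),vice=(438,228),sq=(163,315),ob=(400,306),table=(350,400),paper=(300,330),blue=(402,220)).items(): print(n,P[v,u].round(3))
img=t["img"]
a=cv2.resize(img[215:285,225:385],None,fx=5,fy=5,interpolation=cv2.INTER_CUBIC)
h=P[215:285,225:385,2];hh=cv2.applyColorMap(np.clip(h/0.1*255,0,255).astype(np.uint8),2);hh=cv2.resize(hh,None,fx=5,fy=5,interpolation=0)
cv2.imwrite("pics/crop.png",cv2.resize(np.vstack([a,hh]),(685,600)))
# rects
for n,(u0,v0,u1,v1),lo,hi in [("sq",(120,270,205,360),.012,.03),("ob",(372,255,428,357),.012,.03),("carton",(340,230,380,272),.165,.2),("rack+jars",(235,225,330,275),.02,.12),("pot",(155,190,215,245),.095,.12)]:
    q=P[v0:v1,u0:u1].reshape(-1,3);q=q[(q[:,2]>lo)&(q[:,2]<hi)]
    print(n,len(q),cv2.minAreaRect(q[:,:2].astype(np.float32)),np.median(q[:,2]).round(4),q.min(0).round(3),q.max(0).round(3))
# caps: top layer
q=P[235:275,235:330].reshape(-1,3);print(np.percentile(q[:,2],[50,90,95,99]))
E
```

```text
caps1 [0.589 0.119 0.088]
caps2 [0.587 0.072 0.086]
c3 [0.585 0.022 0.086]
c4 [ 0.582 -0.027  0.085]
carton [ 0.584 -0.144  0.176]
pot [0.676 0.277 0.107]
vice [ 0.664 -0.364  0.003]
sq [ 0.434  0.362 -0.   ]
ob [ 0.458 -0.259  0.004]
table [ 0.219 -0.127 -0.002]
paper [ 0.395  0.002 -0.002]
blue [ 0.679 -0.262  0.04 ]
sq 512 ((0.4348006248474121, 0.3580121397972107), (0.1600806713104248, 0.1626681536436081), 5.5555100440979) 0.0193 [0.349 0.27  0.012] [0.52  0.445 0.027]
ob 463 ((0.45807650685310364, -0.2570192515850067), (0.20847460627555847, 0.10126353800296783), 0.9710592031478882) 0.0196 [ 0.354 -0.309  0.012] [ 0.562 -0.205  0.028]
carton 294 ((0.5902584195137024, -0.14372172951698303), (0.038377534598112106, 0.03851023688912392), 18.628219604492188) 0.1778 [ 0.566 -0.166  0.166] [ 0.614 -0.121  0.185]
rack+jars 2127 ((0.6064287424087524, 0.04829155281186104), (0.2116442173719406, 0.07352907210588455), 85.96131896972656) 0.0514 [ 0.565 -0.058  0.021] [0.648 0.154 0.096]
pot 1088 ((0.681624710559845, 0.28562769293785095), (0.09075022488832474, 0.08901168406009674), 64.8077392578125) 0.1056 [0.637 0.24  0.095] [0.727 0.33  0.113]
[0.03442276 0.08447207 0.08777581 0.09218991]
```

View pics/crop.png

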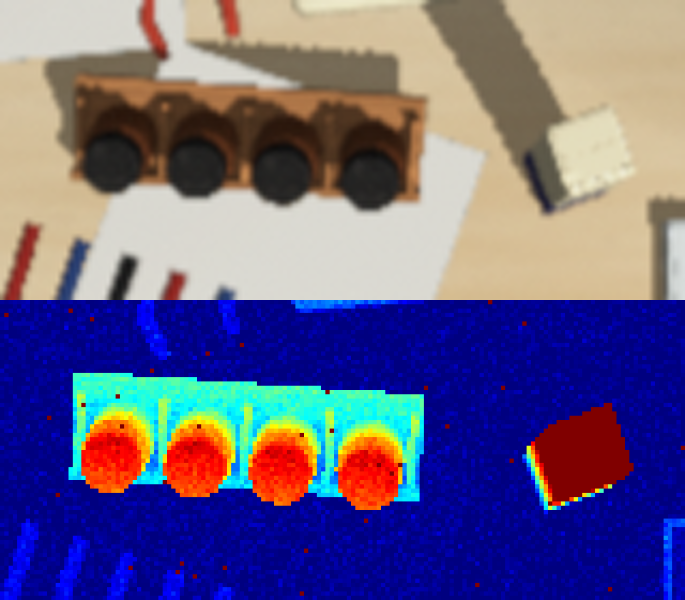

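```bash
cat >> h.py <<'E'
import json,os
from scipy.spatial.transform import Rotation as Ro
def cmd():
    d=json.load(open("cmd.json"));return np.array(d["p"]),Ro.from_quat(d["q"])
def setcmd(p,R): json.dump(dict(p=list(map(float,p)),q=list(map(float,R.as_quat()))),open("cmd.json","w"))
def plan(wps,quiet=False):
    "wps: (name,p,R). prints shift,turn (rounded) and rows needed; keeps the commanded pose"
    p,R=cmd()
    for n,tp,tR in wps:
        s=np.round(R.inv().apply(np.array(tp)-p)/.25,3); w=np.round((R.inv()*tR).as_rotvec()/np.radians(30),3)
        rows=max(np.linalg.norm(s)*250/41.7,np.linalg.norm(w)*30/7.16)
        print(n,"[",s.tolist(),",",w.tolist(),"] rows %.1f"%rows,"BAD" if max(abs(s).max(),abs(w).max())>1 else "")
        p=p+R.apply(s*.25);R=R*Ro.from_rotvec(w*np.radians(30))
    setcmd(p,R)
E
python3 - <<'E'
import numpy as np,cv2
from scipy.optimize import least_squares
from h import *
t=dict(np.load("pics/top.npz"));P=cloud(t);img=t["img"].astype(int)
print("table z",np.median(P[380:400,200:250,2]),np.median(P[330:340,280:310,2]))
caps=[]
for (u,v) in [(251,253),(271,254),(291,256),(311,257)]:
    q=P[v-14:v+14,u-10:u+11].reshape(-1,3);c=img[v-14:v+14,u-10:u+11].reshape(-1,3)
    q=q[(c.max(1)<75)&(q[:,2]>.06)]
    caps.append(q)
s,c=np.sin(np.radians(25)),np.cos(np.radians(25))
# fit top disc: points on plane, centroid iteration
yaw=np.radians(-4)
for it in range(4):
    xr=np.array([np.cos(yaw),np.sin(yaw),0]);yr=np.array([-np.sin(yaw),np.cos(yaw),0]);a=-s*xr+c*np.array([0,0,1])
    C=[]
    for q in caps:
        d=q@a;top=q[d>np.percentile(d,97)-.008];m=np.median(top@a)
        top=q[abs(q@a-m)<.004]; e=np.cross(yr,a)
        # centre of the extents along yr and e
        ce=[(np.percentile(top@k,1)+np.percentile(top@k,99))/2 for k in (yr,e)];wd=[np.ptp(np.percentile(top@k,[1,99])) for k in (yr,e)]
        C.append(ce[0]*yr+ce[1]*np.cross(yr,a)*-0+ce[1]*e+m*a)
    C=np.array(C); f=np.polyfit(C[:,1],C[:,0],1); yaw=-np.arctan(f[0])
    print(len(top),np.round(wd,4),np.degrees(yaw),C.round(4).tolist())
q=P[215:285,225:335].reshape(-1,3);r=q[(q[:,2]>.02)&(q[:,2]<.062)]
for lo,hi in [(.02,.065),(.03,.1),(.035,.062)]:
    r=q[(q[:,2]>lo)&(q[:,2]<hi)];print(cv2.minAreaRect(r[:,:2].astype(np.float32)))
E
```

```text
table z 0.0018652772675527007 0.0012682679107917094
134 [0.0323 0.0327] -3.7324867173788205 [[0.59, 0.1227, 0.0849], [0.5871, 0.0735, 0.0851], [0.5841, 0.0239, 0.0855], [0.5803, -0.0257, 0.0852]]
134 [0.0323 0.0327] -3.737827821972669 [[0.59, 0.1228, 0.0849], [0.5871, 0.0735, 0.0851], [0.5841, 0.0239, 0.0855], [0.5803, -0.0257, 0.0852]]
134 [0.0323 0.0327] -3.7376848189628493 [[0.59, 0.1228, 0.0849], [0.5871, 0.0735, 0.0851], [0.5841, 0.0239, 0.0855], [0.5803, -0.0257, 0.0852]]
134 [0.0323 0.0327] -3.737688647818561 [[0.59, 0.1228, 0.0849], [0.5871, 0.0735, 0.0851], [0.5841, 0.0239, 0.0855], [0.5803, -0.0257, 0.0852]]
((0.6395722031593323, 0.046249859035015106), (0.21157792210578918, 0.12149520218372345), 86.58118438720703)
((0.6064287424087524, 0.04829155281186104), (0.2116442173719406, 0.07352907210588455), 85.96131896972656)
((0.6114355325698853, 0.04829101264476776), (0.2106069177389145, 0.06430023908615112), 86.32697296142578)
```

```bash
cat >> h.py <<'E'
yaw=np.radians(-3.75);s25,c25=np.sin(np.radians(25)),np.cos(np.radians(25));Z=np.array([0,0,1.])
xr=np.array([np.cos(yaw),np.sin(yaw),0]);yr=np.cross(Z,xr);A=-s25*xr+c25*Z
CAP=np.array([.5854,.0486,.0850])
U=[CAP+k*yr-.06*A for k in (.075,.025,-.025,-.075)]   # undersides, bays from +y
mk=lambda z:Ro.from_matrix(np.stack([-yr,np.cross(z,-yr),z],1))
T,V=mk(-A),mk(-Z)
H=.017
E
python3 - <<'E'
from h import *
setcmd([.1208,.5365,.2307],Ro.from_quat([.993853248,-.1107,-.00007,.00094]))
p,R0=cmd()
dw=(R0.inv()*V).as_rotvec();print(np.degrees(dw),[u.round(4) for u in U])
St=lambda f:R0*Ro.from_rotvec(dw*f)
plan([("1",[.30,.45,.25],St(1/3)),("2",[.42,.28,.25],St(2/3)),("3",[.5,.14,.22],V),("pre",U[0]+A*(H+.09),T),("down",U[0]+A*H,T)])
print(cmd())
E
```

```text
[ 8.65222204e-02 -7.96062925e-02  8.10386283e+01] [array([0.6156, 0.1218, 0.0306]), array([0.6123, 0.0719, 0.0306]), array([0.6091, 0.022 , 0.0306]), array([ 0.6058, -0.0279,  0.0306])]
1 [ [0.775, 0.18, -0.077] , [0.001, -0.001, 0.9] ] rows 4.8 
2 [ [0.804, 0.216, 0.001] , [0.001, -0.001, 0.901] ] rows 5.0 
3 [ [0.641, -0.073, 0.12] , [0.001, -0.001, 0.9] ] rows 3.9 
pre [ [0.043, -0.285, 0.369] , [0.833, 0.0, 0.0] ] rows 3.5 
down [ [-0.0, -0.0, 0.36] , [0.0, 0.0, 0.0] ] rows 2.2 
(array([0.60838815, 0.12218057, 0.04611382]), Rotation.from_matrix(array([[-6.52530204e-02, -9.04473146e-01,  4.21509633e-01],
                            [-9.97868737e-01,  5.92146245e-02, -2.74155332e-02],
                            [-1.62921113e-04, -4.22400232e-01, -9.06409410e-01]])))
```

Call:
arm_command:
  deltas:
    - [[0.775,0.18,-0.077],[0.001,-0.001,0.9]]
    - [[0.775,0.18,-0.077],[0.001,-0.001,0.9]]
    - [[0.775,0.18,-0.077],[0.001,-0.001,0.9]]
    - [[0.775,0.18,-0.077],[0.001,-0.001,0.9]]
    - [[0.775,0.18,-0.077],[0.001,-0.001,0.9]]
    - [[0.775,0.18,-0.077],[0.001,-0.001,0.9]]
    - [[0.775,0.18,-0.077],[0.001,-0.001,0.9]]
  hand: 0.75

```text
time_s: 0.68
eef_pos: [0.3013, 0.449, 0.2502]
tool_rot: [0.94, -0.341, -0.0, 0.0]
wrist_force: [-0.6, -0.1, -0.1]
grip_width: 0.064
finger_force: 0.0
```

Call:
arm_command:
  deltas:
    - [[0.804,0.216,0.001],[0.001,-0.001,0.901]]
    - [[0.804,0.216,0.001],[0.001,-0.001,0.901]]
    - [[0.804,0.216,0.001],[0.001,-0.001,0.901]]
    - [[0.804,0.216,0.001],[0.001,-0.001,0.901]]
    - [[0.804,0.216,0.001],[0.001,-0.001,0.901]]
    - [[0.804,0.216,0.001],[0.001,-0.001,0.901]]
    - [[0.804,0.216,0.001],[0.001,-0.001,0.901]]

```text
time_s: 1.27
eef_pos: [0.4204, 0.2791, 0.2498]
tool_rot: [0.835, -0.551, -0.001, -0.0]
wrist_force: [0.6, 0.5, 0.2]
grip_width: 0.064
finger_force: 0.0
```

Call:
arm_command:
  deltas:
    - [[0.641,-0.073,0.12],[0.001,-0.001,0.9]]
    - [[0.641,-0.073,0.12],[0.001,-0.001,0.9]]
    - [[0.641,-0.073,0.12],[0.001,-0.001,0.9]]
    - [[0.641,-0.073,0.12],[0.001,-0.001,0.9]]
    - [[0.641,-0.073,0.12],[0.001,-0.001,0.9]]
    - [[0.641,-0.073,0.12],[0.001,-0.001,0.9]]

```text
time_s: 1.77
eef_pos: [0.5, 0.14, 0.2189]
tool_rot: [-0.683, 0.73, 0.001, -0.0]
wrist_force: [0.3, -0.1, 1.1]
grip_width: 0.0644
finger_force: 0.0
```

Call:
arm_command:
  deltas:
    - [[0.043,-0.285,0.369],[0.833,0,0]]
    - [[0.043,-0.285,0.369],[0.833,0,0]]
    - [[0.043,-0.285,0.369],[0.833,0,0]]
    - [[0.043,-0.285,0.369],[0.833,0,0]]
    - [[0.043,-0.285,0.369],[0.833,0,0]]
    - [[0.043,-0.285,0.369],[0.833,0,0]]
    - [[0.043,-0.285,0.369],[0.833,0,0]]

```text
time_s: 2.35
eef_pos: [0.5695, 0.1264, 0.1275]
tool_rot: [-0.669, 0.711, -0.157, 0.148]
wrist_force: [-0.1, 1.2, 0.4]
grip_width: 0.0643
finger_force: 0.0
```

Run:
```python
from bench import arm
from h import *
import cv2
st=arm.state();print(st["time_s"],st["eef_pos"],st["qpos"].round(3),st["wrist_force"],st["qd"].round(3),(T.inv()*Ro.from_quat(st["tool_rot"])).as_rotvec(),(U[0]+A*(H+.09)).round(4))
s=arm.snapshot("wrist");cv2.imwrite("pics/w1.png",s["img"])
print(s["tool_from_camera"].round(3).tolist())
```

```text
2.35 [0.56947598 0.12637273 0.12747152] [ 0.624  0.129 -0.598  0.524 -0.561 -1.093] [-0.12624799  1.18686708  0.42428632] [-0.016  0.006  0.1   -0.018 -0.017  0.019] [-0.00145683 -0.00242977 -0.00334339] [0.5705 0.1247 0.1276]
[[0.001, 0.96, 0.28, 0.071], [1.0, -0.001, -0.0, 0.0], [-0.0, 0.28, -0.96, -0.143], [0.0, 0.0, 0.0, 1.0]]
```

View pics/w1.png

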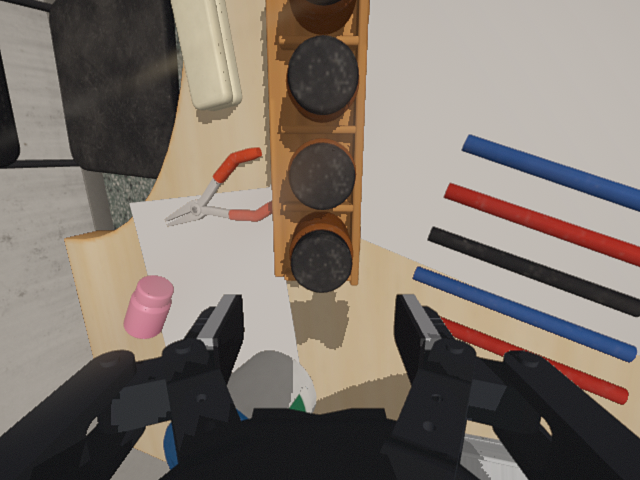

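The wrist view shows four brown jars with black caps: bay +75 at (321,260), then (321,175), (322,75) and (322,0). The fingers straddle column 320, so the first jar lines up. I'll check the cap position in the tool frame from depth.

```bash
cat >> h.py <<'E'
def capcheck(arm,seed,r=18):
    st=arm.state();s=arm.snapshot("wrist");s["extrinsics"]=s["tool_from_camera"];P=cloud(s)
    u,v=seed;m=P[v,u,2];q=P[v-60:v+60,u-60:u+60].reshape(-1,3);c=s["img"][v-60:v+60,u-60:u+60].reshape(-1,3).astype(int)
    q=q[(abs(q[:,2]-m)<.004)&(c.max(1)<100)&(np.hypot(*(q-P[v,u])[:,:2].T)<.03)]
    lo,hi=np.percentile(q,[2,98],axis=0);print("cap in tool:",((lo+hi)/2).round(4),"size",(hi-lo).round(4))
    return st
E
python3 - <<'E'
from h import *
from bench import arm
st=capcheck(arm,(321,260))
print(st["eef_pos"],st["wrist_force"],"expected z",H+.09-.06)
setcmd(U[0]+A*(H+.09),T)
E
```

```text
cap in tool: [0.0038 0.0038 0.0477] size [0.0315 0.0314 0.0038]
[0.5710979  0.12699704 0.12900257] [0.77072762 0.38115514 0.25876435] expected z 0.047
```

Call:
arm_command:
  deltas:
    - [[0.012,0.01,0.1],[0,0,0]]
    - [[0.012,0.01,0.2],[0,0,0]]
    - [[0.012,0.01,0.3],[0,0,0]]
    - [[0.012,0.01,0.36],[0,0,0]]
    - [[0.012,0.01,0.36],[0,0,0]]
    - [[0.012,0.01,0.36],[0,0,0]]

```text
time_s: 2.95
eef_pos: [0.6077, 0.1194, 0.0458]
tool_rot: [-0.667, 0.713, -0.158, 0.149]
wrist_force: [0.5, 0.5, 1.1]
grip_width: 0.0637
finger_force: 0.0
```

Run:
```python
from h import *
from bench import arm
st=arm.state();p=st["eef_pos"];R=Ro.from_quat(st["tool_rot"])
print(p,st["wrist_force"],"U0 in tool",R.inv().apply(U[0]-p).round(4),(T.inv()*R).as_rotvec().round(4),st["grip_width"])
```

```text
[0.60767436 0.11944619 0.04576598] [0.50340798 0.53713337 1.06475256] U0 in tool [-0.0028 -0.0006  0.017 ] [ 0.001  -0.0009  0.0014] 0.06374141389515048
```

Call:
arm_command:
  deltas:
    - [[0,0,0],[0,0,0]]
    - [[0,0,0],[0,0,0]]
    - [[0,0,0],[0,0,0]]
    - [[0,0,0],[0,0,0]]
    - [[0,0,0],[0,0,0]]
    - [[0,0,0],[0,0,0]]
  hand: 0

```text
time_s: 3.45
eef_pos: [0.6072, 0.1207, 0.0475]
tool_rot: [-0.667, 0.712, -0.158, 0.151]
wrist_force: [-3.9, 0.2, 6.5]
grip_width: 0.0385
finger_force: 59.8
```

Call:
arm_command:
  deltas:
    - [[0,0,-0.05],[0,0,0]]
    - [[0,0,-0.12],[0,0,0]]
    - [[0,0,-0.25],[0,0,0]]
    - [[0,0,-0.36],[0,0,0]]
    - [[0,0,-0.48],[0,0,0]]
    - [[0,0,-0.48],[0,0,0]]
    - [[0,0,-0.48],[0,0,0]]
    - [[0,0,-0.48],[0,0,0]]

```text
time_s: 4.12
eef_pos: [0.5551, 0.1231, 0.154]
tool_rot: [-0.667, 0.713, -0.157, 0.149]
wrist_force: [-0.5, 0.5, -0.8]
grip_width: 0.0384
finger_force: 60.5
```

Run:
```python
from h import *
from bench import arm
st=arm.state();print(st["eef_pos"],st["wrist_force"],st["moment"],st["effort"].round(2),st["grip_width"],st["finger_force"])
s=arm.snapshot("wrist")
st=arm.state();print(st["eef_pos"],st["wrist_force"],st["moment"],st["effort"].round(2))
s=arm.snapshot("wrist")
st=arm.state();print(st["wrist_force"],st["moment"],st["effort"].round(2))
import cv2;cv2.imwrite("pics/w2.png",s["img"])
```

```text
[0.55513573 0.12311391 0.1539714 ] [-0.48626836  0.50280053 -0.75783833] [ 0.04488593  1.41818189 -0.00378437] [ 2.700e-01 -2.758e+01  2.266e+01  4.730e+00  7.000e-01  2.000e-02] 0.038415474581522606 60.49530386924744
[0.55500033 0.12268514 0.15309508] [-0.90243972 -0.74966069 -0.85989819] [0.06265342 1.37257621 0.02713701] [ 2.200e-01 -2.734e+01  2.241e+01  4.690e+00  7.000e-01  1.000e-02]
[ 0.2945576   0.31973794 -0.5621857 ] [ 0.01357756  1.42662756 -0.01229601] [  0.16 -27.12  22.22   4.65   0.69   0.  ]
```

View pics/w2.png

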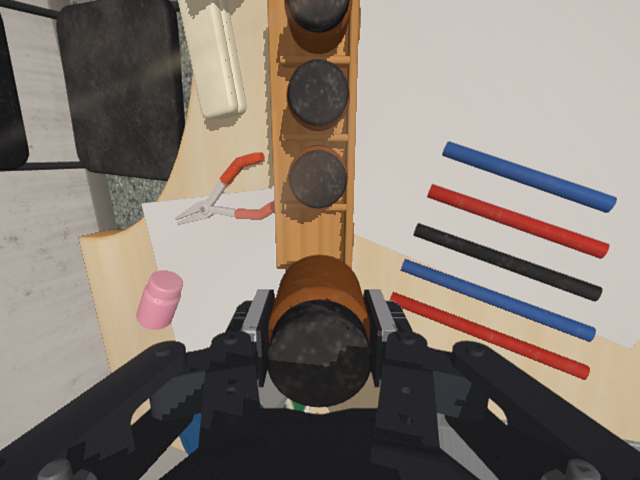

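```bash
cat >> h.py <<'E'
def rz(d): return Ro.from_euler("z",d,degrees=True)
OB=[np.array([.458,-.257,0])+rz(1).apply(np.array(o)/1000) for o in ([-70,20,0],[-25,-20,0],[25,20,0],[70,-20,0])]
SQ=[np.array([.4348,.358,0])+rz(5.6).apply(np.array(o)/1000) for o in ([-40,-38,0],[-40,38,0],[40,-38,0],[40,38,0])]
E
python3 - <<'E'
from h import *
p=U[0]+A*(H+.09)+T.apply(np.array([.012,.01,.36-.48])*.25); setcmd(p,T)
t=OB[1]
plan([("a",[.42,.0,.26],V),("b",[t[0],t[1],.2],V),("c",[t[0],t[1],.08],V),("d",[t[0],t[1],.0225],V)])
E
```

```text
a [ [0.525, 0.281, -0.6] , [-0.833, 0.0, -0.0] ] rows 5.1 
b [ [1.104, -0.126, 0.24] , [-0.0, 0.0, -0.0] ] rows 6.8 BAD
c [ [0.0, 0.0, 0.48] , [-0.0, 0.0, -0.0] ] rows 2.9 
d [ [0.0, 0.0, 0.23] , [-0.0, 0.0, -0.0] ] rows 1.4
```

The picture shows the jar gripped at (320,340) and square between the pads, with three jars still in the rack. The force changed by only about 1 N, so bay +75 is empty and goes to the oblong tray.

Run:
```python
from h import *
p=U[0]+A*(H+.09)+T.apply(np.array([.012,.01,.36-.48])*.25); setcmd(p,T)
t=OB[1]
plan([("a",[.42,-.06,.24],V),("b",[t[0],t[1],.2],V),("c",[t[0],t[1],.06],V),("d",[t[0],t[1],.0225],V),("up",[t[0],t[1],.2],V)])
```

```text
a [ [0.765, 0.301, -0.521] , [-0.833, 0.0, -0.0] ] rows 5.8 
b [ [0.864, -0.111, 0.16] , [-0.0, 0.0, -0.0] ] rows 5.3 
c [ [0.0, 0.001, 0.56] , [-0.0, 0.0, -0.0] ] rows 3.4 
d [ [0.0, -0.0, 0.15] , [-0.0, 0.0, -0.0] ] rows 0.9 
up [ [0.0, -0.001, -0.71] , [-0.0, 0.0, -0.0] ] rows 4.3
```

Call:
arm_command:
  deltas:
    - [[0.765,0.301,-0.521],[-0.833,0,0]]
    - [[0.765,0.301,-0.521],[-0.833,0,0]]
    - [[0.765,0.301,-0.521],[-0.833,0,0]]
    - [[0.765,0.301,-0.521],[-0.833,0,0]]
    - [[0.765,0.301,-0.521],[-0.833,0,0]]
    - [[0.765,0.301,-0.521],[-0.833,0,0]]
    - [[0.765,0.301,-0.521],[-0.833,0,0]]
    - [[0.765,0.301,-0.521],[-0.833,0,0]]

```text
time_s: 4.88
eef_pos: [0.4193, -0.0623, 0.2405]
tool_rot: [-0.682, 0.731, 0.0, 0.001]
wrist_force: [1.2, -0.5, -0.8]
grip_width: 0.0384
finger_force: 60.7
```

Call:
arm_command:
  deltas:
    - [[0.864,-0.111,0.16],[0,0,0]]
    - [[0.864,-0.111,0.16],[0,0,0]]
    - [[0.864,-0.111,0.16],[0,0,0]]
    - [[0.864,-0.111,0.16],[0,0,0]]
    - [[0.864,-0.111,0.16],[0,0,0]]
    - [[0.864,-0.111,0.16],[0,0,0]]
    - [[0.864,-0.111,0.16],[0,0,0]]

```text
time_s: 5.47
eef_pos: [0.433, -0.2797, 0.1958]
tool_rot: [-0.682, 0.731, 0.003, -0.001]
wrist_force: [-0.5, 0.5, -0.4]
grip_width: 0.0385
finger_force: 60.7
```

Call:
arm_command:
  deltas:
    - [[0,0.001,0.15],[0,0,0]]
    - [[0,0.001,0.3],[0,0,0]]
    - [[0,0.001,0.45],[0,0,0]]
    - [[0,0.001,0.56],[0,0,0]]
    - [[0,0.001,0.56],[0,0,0]]
    - [[0,0.001,0.56],[0,0,0]]

```text
time_s: 5.97
eef_pos: [0.4328, -0.2764, 0.0581]
tool_rot: [-0.684, 0.729, 0.002, -0.0]
wrist_force: [0.0, -0.1, 0.2]
grip_width: 0.0387
finger_force: 60.7
```

Run:
```python
from h import *
from bench import arm
for i in range(3):
    st=arm.state();p=st["eef_pos"];R=Ro.from_quat(st["tool_rot"])
    print(p,st["wrist_force"],(V.inv()*R).as_rotvec().round(4),OB[1],st["qpos"].round(2))
    s=arm.snapshot("wrist")
s=arm.snapshot("scene");import cv2;cv2.imwrite("pics/s2.png",cv2.resize(s["img"][100:240,180:400],None,fx=3.5,fy=3.5))
```

```text
[ 0.43277835 -0.27638789  0.0580871 ] [ 0.04175567 -0.10617352  0.21511363] [-0.0041 -0.0026 -0.0012] [ 0.43335286 -0.27743326  0.        ] [-0.26  0.31 -0.28 -0.   -0.98  0.2 ]
[ 0.43434323 -0.27713743  0.06002979] [ 0.14428269 -0.47475545  0.2901649 ] [ 0.0002 -0.0012 -0.0014] [ 0.43335286 -0.27743326  0.        ] [-0.26  0.31 -0.28 -0.   -0.98  0.2 ]
[ 0.43515408 -0.27744811  0.06102567] [ 0.37603631 -0.4279557   0.5269942 ] [ 0.0028 -0.0006 -0.0014] [ 0.43335286 -0.27743326  0.        ] [-0.26  0.31 -0.28 -0.   -0.98  0.2 ]
```

View pics/s2.png

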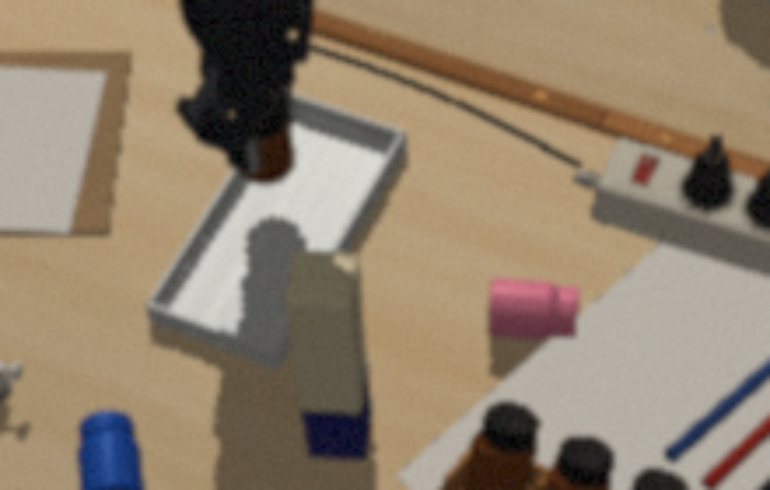

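The scene crop shows the jar hanging over the oblong tray at (270,155), inside its left wall, with the carton untouched at (330,350). Now lower it and release.

Call:
arm_command:
  deltas:
    - [[0,0,0.05],[0,0,0]]
    - [[0,0,0.1],[0,0,0]]
    - [[0,0,0.13],[0,0,0]]
    - [[0,0,0.15],[0,0,0]]
    - [[0,0,0.15],[0,0,0]]
    - [[0,0,0.15],[0,0,0]]
    - [[0,0,0.15],[0,0,0]]

```text
time_s: 6.75
eef_pos: [0.4341, -0.2773, 0.0224]
tool_rot: [-0.684, 0.73, -0.0, 0.001]
wrist_force: [-1.1, -0.1, 1.1]
grip_width: 0.0385
finger_force: 61.2
```

Run:
```python
from bench import arm
for i in range(2):
    st=arm.state();print(st["eef_pos"],st["wrist_force"]);arm.snapshot("wrist")
```

```text
[ 0.43409347 -0.27728084  0.02237364] [-1.11213961 -0.05421344  1.05694796]
[ 0.4340937  -0.27731472  0.02237153] [ 0.05750502 -1.02536279  0.78493725]
```

```bash
cat >> h.py <<'E'
U=[u+T.apply([.003,.0025,0]) for u in U]
E
python3 - <<'E'
from h import *
t=OB[1];setcmd([t[0],t[1],.0225],V)
plan([("up",[t[0],t[1],.2],V),("x",[.46,-.05,.23],V),("pre",U[1]+A*(H+.09),T)])
E
```

```text
up [ [0.0, 0.0, -0.71] , [0.0, 0.0, 0.0] ] rows 4.3 
x [ [-0.915, -0.047, -0.12] , [0.0, 0.0, 0.0] ] rows 5.5 
pre [ [-0.514, -0.386, 0.414] , [0.833, 0.0, 0.0] ] rows 4.6
```

Call:
arm_command:
  deltas:
    - [[0,0,0],[0,0,0]]
    - [[0,0,0],[0,0,0]]
    - [[0,0,0],[0,0,0]]
    - [[0,0,0],[0,0,0]]
  hand: 0.7

```text
time_s: 7.18
eef_pos: [0.4335, -0.2771, 0.0217]
tool_rot: [-0.684, 0.73, 0.001, 0.001]
wrist_force: [-0.1, -0.3, 0.0]
grip_width: 0.0597
finger_force: 0.0
```

Call:
arm_command:
  deltas:
    - [[0,0,-0.08],[0,0,0]]
    - [[0,0,-0.2],[0,0,0]]
    - [[0,0,-0.35],[0,0,0]]
    - [[0,0,-0.5],[0,0,0]]
    - [[0,0,-0.66],[0,0,0]]
    - [[0,0,-0.71],[0,0,0]]
    - [[0,0,-0.71],[0,0,0]]

```text
time_s: 7.77
eef_pos: [0.4355, -0.2785, 0.2041]
tool_rot: [-0.684, 0.73, -0.004, 0.002]
wrist_force: [0.1, 0.2, -0.7]
grip_width: 0.06
finger_force: 0.0
```

Call:
arm_command:
  deltas:
    - [[-0.915,-0.047,-0.12],[0,0,0]]
    - [[-0.915,-0.047,-0.12],[0,0,0]]
    - [[-0.915,-0.047,-0.12],[0,0,0]]
    - [[-0.915,-0.047,-0.12],[0,0,0]]
    - [[-0.915,-0.047,-0.12],[0,0,0]]
    - [[-0.915,-0.047,-0.12],[0,0,0]]
    - [[-0.915,-0.047,-0.12],[0,0,0]]
  hand: 0.75

```text
time_s: 8.35
eef_pos: [0.4605, -0.0464, 0.2299]
tool_rot: [-0.685, 0.728, 0.001, 0.001]
wrist_force: [-0.5, -0.9, 0.5]
grip_width: 0.0637
finger_force: 0.0
```

Call:
arm_command:
  deltas:
    - [[-0.514,-0.386,0.414],[0.833,0,0]]
    - [[-0.514,-0.386,0.414],[0.833,0,0]]
    - [[-0.514,-0.386,0.414],[0.833,0,0]]
    - [[-0.514,-0.386,0.414],[0.833,0,0]]
    - [[-0.514,-0.386,0.414],[0.833,0,0]]
    - [[-0.514,-0.386,0.414],[0.833,0,0]]
    - [[-0.514,-0.386,0.414],[0.833,0,0]]
    - [[-0.514,-0.386,0.414],[0.833,0,0]]

```text
time_s: 9.02
eef_pos: [0.5642, 0.0718, 0.1253]
tool_rot: [-0.668, 0.713, -0.157, 0.147]
wrist_force: [0.3, -0.5, 0.3]
grip_width: 0.0641
finger_force: 0.0
```

Run:
```python
from h import *
from bench import arm
import cv2
capcheck(arm,(321,265));st=capcheck(arm,(321,265))
print(st["eef_pos"],(U[1]+A*(H+.09)).round(4),st["wrist_force"],(T.inv()*Ro.from_quat(st["tool_rot"])).as_rotvec().round(4))
s=arm.snapshot("top");P=cloud(s);cv2.imwrite("pics/t2.png",cv2.resize(s["img"][200:370,120:450],None,fx=2.4,fy=2.4))
```

```text
cap in tool: [ 0.0065 -0.0008  0.0456] size [0.0493 0.0312 0.0037]
cap in tool: [0.0064 0.0002 0.0463] size [0.0494 0.0312 0.0038]
[0.56462719 0.07162238 0.1263015 ] [0.5648 0.072  0.1265] [-0.35531273 -0.82225495  0.17368231] [-0.0008 -0.0013  0.0008]
```

View pics/t2.png

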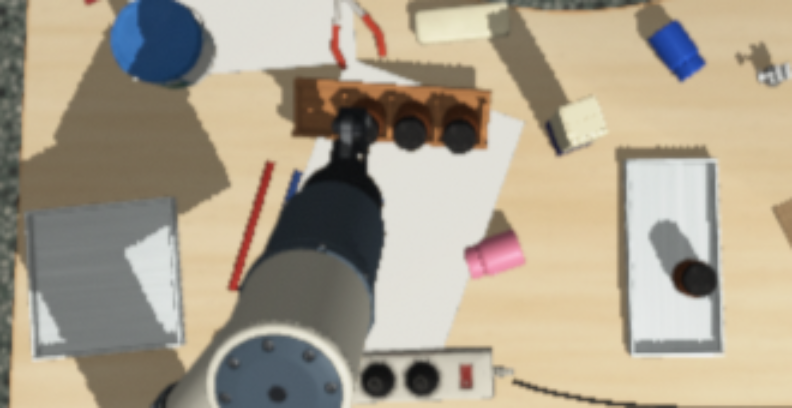

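The picture shows jar one standing in the oblong tray at (695,278), with three jars left in the rack and the carton, tub and vice unmoved. The second jar is aligned in the tool frame (y ≈ 0; the wide x extent takes in its neighbour).

Call:
arm_command:
  deltas:
    - [[0,0,0.12],[0,0,0]]
    - [[0,0,0.22],[0,0,0]]
    - [[0,0,0.31],[0,0,0]]
    - [[0,0,0.36],[0,0,0]]
    - [[0,0,0.36],[0,0,0]]
    - [[0,0,0.36],[0,0,0]]

```text
time_s: 9.67
eef_pos: [0.6028, 0.0683, 0.0452]
tool_rot: [-0.667, 0.713, -0.158, 0.148]
wrist_force: [0.6, -0.4, 0.6]
grip_width: 0.0636
finger_force: 0.0
```

Call:
arm_command:
  deltas:
    - [[0,0,0],[0,0,0]]
    - [[0,0,0],[0,0,0]]
    - [[0,0,0],[0,0,0]]
    - [[0,0,0],[0,0,0]]
    - [[0,0,0],[0,0,0]]
    - [[0,0,0],[0,0,0]]
  hand: 0

```text
time_s: 10.17
eef_pos: [0.603, 0.07, 0.0468]
tool_rot: [-0.667, 0.712, -0.158, 0.15]
wrist_force: [-4.1, -0.9, 4.7]
grip_width: 0.0382
finger_force: 59.5
```

Call:
arm_command:
  deltas:
    - [[0,0,-0.05],[0,0,0]]
    - [[0,0,-0.12],[0,0,0]]
    - [[0,0,-0.25],[0,0,0]]
    - [[0,0,-0.36],[0,0,0]]
    - [[0,0,-0.48],[0,0,0]]
    - [[0,0,-0.48],[0,0,0]]
    - [[0,0,-0.48],[0,0,0]]
    - [[0,0,-0.48],[0,0,0]]

```text
time_s: 10.83
eef_pos: [0.551, 0.0729, 0.1527]
tool_rot: [-0.667, 0.713, -0.157, 0.148]
wrist_force: [-0.1, -0.5, -4.1]
grip_width: 0.0385
finger_force: 62.8
```

```bash
cat >> h.py <<'E'
def weigh(arm):
    F=[];E=[]
    for i in range(5):
        st=arm.state();F.append(st["wrist_force"]);E.append(st["effort"]);arm.snapshot("wrist")
    print("F",np.mean(F,0).round(2),"Fz",np.array(F)[:,2].round(2),"M",st["moment"].round(2),"eff",np.mean(E,0).round(2),st["eef_pos"].round(4),st["grip_width"])
E
python3 - <<'E'
from h import *
from bench import arm
weigh(arm)
for n,t in [("OB3",OB[3]),("SQ3",SQ[3])]:
    setcmd(U[1]+A*(H+.12),T); print(n,t.round(3))
    plan([("a",[.42,-.06 if n=="OB3" else .16,.24],V),("b",[t[0],t[1],.2],V),("c",[t[0],t[1],.06],V),("d",[t[0],t[1],.0220],V),("up",[t[0],t[1],.2],V)])
E
```

```text
F [-0.11 -0.19 -4.12] Fz [-4.15 -4.72 -3.63 -4.37 -3.73] M [ 0.1   1.92 -0.  ] eff [  0.18 -27.17  24.04   5.32   1.15   0.  ] [0.5515 0.0723 0.152 ] 0.03842914183197649
OB3 [ 0.528 -0.276  0.   ]
a [ [0.565, 0.301, -0.521] , [-0.833, 0.0, -0.0] ] rows 4.9 
b [ [0.833, -0.489, 0.16] , [-0.0, 0.0, -0.0] ] rows 5.9 
c [ [-0.0, -0.0, 0.56] , [-0.0, 0.0, -0.0] ] rows 3.4 
d [ [-0.0, -0.0, 0.152] , [-0.0, 0.0, -0.0] ] rows 0.9 
up [ [-0.0, -0.0, -0.712] , [-0.0, 0.0, -0.0] ] rows 4.3 
SQ3 [0.471 0.4   0.   ]
a [ [-0.313, 0.353, -0.545] , [-0.833, 0.0, -0.0] ] rows 4.3 
b [ [-0.971, -0.141, 0.16] , [-0.0, 0.0, -0.0] ] rows 6.0 
c [ [0.0, 0.001, 0.56] , [-0.0, 0.0, -0.0] ] rows 3.4 
d [ [0.0, -0.0, 0.152] , [-0.0, 0.0, -0.0] ] rows 0.9 
up [ [0.0, -0.001, -0.712] , [-0.0, 0.0, -0.0] ] rows 4.3
```

Bay +25 reads -4.1 N, so it is full and goes to the square tray.

Call:
arm_command:
  deltas:
    - [[-0.313,0.353,-0.545],[-0.833,0,0]]
    - [[-0.313,0.353,-0.545],[-0.833,0,0]]
    - [[-0.313,0.353,-0.545],[-0.833,0,0]]
    - [[-0.313,0.353,-0.545],[-0.833,0,0]]
    - [[-0.313,0.353,-0.545],[-0.833,0,0]]
    - [[-0.313,0.353,-0.545],[-0.833,0,0]]
    - [[-0.313,0.353,-0.545],[-0.833,0,0]]
    - [[-0.313,0.353,-0.545],[-0.833,0,0]]

```text
time_s: 11.75
eef_pos: [0.42, 0.1597, 0.2392]
tool_rot: [-0.684, 0.73, 0.001, 0.0]
wrist_force: [-0.7, -0.7, -4.9]
grip_width: 0.0386
finger_force: 63.4
```

Call:
arm_command:
  deltas:
    - [[-0.971,-0.141,0.16],[0,0,0]]
    - [[-0.971,-0.141,0.16],[0,0,0]]
    - [[-0.971,-0.141,0.16],[0,0,0]]
    - [[-0.971,-0.141,0.16],[0,0,0]]
    - [[-0.971,-0.141,0.16],[0,0,0]]
    - [[-0.971,-0.141,0.16],[0,0,0]]
    - [[-0.971,-0.141,0.16],[0,0,0]]
    - [[-0.971,-0.141,0.16],[0,0,0]]

```text
time_s: 12.42
eef_pos: [0.471, 0.4002, 0.1962]
tool_rot: [-0.684, 0.73, 0.0, -0.002]
wrist_force: [0.3, -0.9, -3.6]
grip_width: 0.0382
finger_force: 63.1
```

Call:
arm_command:
  deltas:
    - [[0,0.001,0.15],[0,0,0]]
    - [[0,0.001,0.3],[0,0,0]]
    - [[0,0.001,0.45],[0,0,0]]
    - [[0,0.001,0.56],[0,0,0]]
    - [[0,0.001,0.56],[0,0,0]]
    - [[0,0.001,0.56],[0,0,0]]
    - [[0,0.001,0.56],[0,0,0]]

```text
time_s: 13.0
eef_pos: [0.4725, 0.4004, 0.0631]
tool_rot: [-0.684, 0.73, 0.0, 0.003]
wrist_force: [0.4, 1.1, -4.1]
grip_width: 0.0381
finger_force: 62.9
```

Call:
arm_command:
  deltas:
    - [[0,0,0.05],[0,0,0]]
    - [[0,0,0.1],[0,0,0]]
    - [[0,0,0.13],[0,0,0]]
    - [[0,0,0.152],[0,0,0]]
    - [[0,0,0.152],[0,0,0]]
    - [[0,0,0.152],[0,0,0]]
    - [[0,0,0.152],[0,0,0]]

```text
time_s: 13.58
eef_pos: [0.4714, 0.4008, 0.0237]
tool_rot: [-0.684, 0.73, 0.001, 0.002]
wrist_force: [-0.8, 0.3, -4.5]
grip_width: 0.0382
finger_force: 63.1
```

Run:
```python
from bench import arm
from h import *
for i in range(2):
    st=arm.state();print(st["eef_pos"],st["wrist_force"],(V.inv()*Ro.from_quat(st["tool_rot"])).as_rotvec().round(4));arm.snapshot("wrist")
t=SQ[3];setcmd([t[0],t[1],.0220],V);
plan([("up",[t[0],t[1],.2],V),("x",[.45,.16,.23],V),("pre",U[2]+A*(H+.09),T)])
```

```text
[0.47142497 0.40077724 0.02372025] [-0.79410216  0.30296016 -4.49128274] [ 0.0016 -0.0035 -0.0005]
[0.47133877 0.40075709 0.02359624] [ 0.01452353  0.23387903 -4.31457389] [ 0.0014 -0.0034 -0.0004]
up [ [0.0, 0.0, -0.712] , [0.0, 0.0, 0.0] ] rows 4.3 
x [ [0.962, 0.021, -0.12] , [0.0, 0.0, 0.0] ] rows 5.8 
pre [ [0.522, -0.481, 0.414] , [0.833, 0.0, 0.0] ] rows 4.9
```

Call:
arm_command:
  deltas:
    - [[0,0,0.004],[0,0,0]]
    - [[0,0,0.008],[0,0,0]]
    - [[0,0,0.008],[0,0,0]]
    - [[0,0,0.008],[0,0,0]]

```text
time_s: 14.02
eef_pos: [0.4712, 0.4007, 0.0221]
tool_rot: [-0.684, 0.73, 0.001, 0.002]
wrist_force: [-3.1, -1.8, 5.9]
grip_width: 0.0385
finger_force: 64.4
```

Call:
arm_command:
  deltas:
    - [[0,0,0],[0,0,0]]
    - [[0,0,0],[0,0,0]]
    - [[0,0,0],[0,0,0]]
    - [[0,0,0],[0,0,0]]
  hand: 0.7

```text
time_s: 14.35
eef_pos: [0.471, 0.4003, 0.0206]
tool_rot: [-0.684, 0.73, 0.001, 0.001]
wrist_force: [0.2, -0.2, 0.1]
grip_width: 0.0596
finger_force: 0.0
```

Call:
arm_command:
  deltas:
    - [[0,0,-0.08],[0,0,0]]
    - [[0,0,-0.2],[0,0,0]]
    - [[0,0,-0.35],[0,0,0]]
    - [[0,0,-0.5],[0,0,0]]
    - [[0,0,-0.66],[0,0,0]]
    - [[0,0,-0.72],[0,0,0]]
    - [[0,0,-0.72],[0,0,0]]

```text
time_s: 14.93
eef_pos: [0.4728, 0.4014, 0.2065]
tool_rot: [-0.684, 0.73, 0.001, 0.006]
wrist_force: [-0.6, 0.2, 0.5]
grip_width: 0.0601
finger_force: 0.0
```

Call:
arm_command:
  deltas:
    - [[0.962,0.021,-0.12],[0,0,0]]
    - [[0.962,0.021,-0.12],[0,0,0]]
    - [[0.962,0.021,-0.12],[0,0,0]]
    - [[0.962,0.021,-0.12],[0,0,0]]
    - [[0.962,0.021,-0.12],[0,0,0]]
    - [[0.962,0.021,-0.12],[0,0,0]]
    - [[0.962,0.021,-0.12],[0,0,0]]
    - [[0.962,0.021,-0.12],[0,0,0]]
  hand: 0.75

```text
time_s: 15.6
eef_pos: [0.4497, 0.1588, 0.2304]
tool_rot: [-0.683, 0.731, 0.001, 0.001]
wrist_force: [0.6, 0.8, 0.5]
grip_width: 0.0639
finger_force: 0.0
```

Call:
arm_command:
  deltas:
    - [[0.522,-0.481,0.414],[0.833,0,0]]
    - [[0.522,-0.481,0.414],[0.833,0,0]]
    - [[0.522,-0.481,0.414],[0.833,0,0]]
    - [[0.522,-0.481,0.414],[0.833,0,0]]
    - [[0.522,-0.481,0.414],[0.833,0,0]]
    - [[0.522,-0.481,0.414],[0.833,0,0]]
    - [[0.522,-0.481,0.414],[0.833,0,0]]
    - [[0.522,-0.481,0.414],[0.833,0,0]]

```text
time_s: 16.27
eef_pos: [0.5612, 0.0222, 0.1249]
tool_rot: [-0.667, 0.713, -0.157, 0.148]
wrist_force: [-0.7, -0.5, 0.6]
grip_width: 0.0643
finger_force: 0.0
```

Run:
```python
from h import *
from bench import arm
import cv2
capcheck(arm,(321,265));st=capcheck(arm,(321,265))
print(st["eef_pos"],(U[2]+A*(H+.09)).round(4),st["wrist_force"],(T.inv()*Ro.from_quat(st["tool_rot"])).as_rotvec().round(4))
s=arm.snapshot("scene");cv2.imwrite("pics/s3.png",cv2.resize(s["img"][120:340,210:570],None,fx=2.2,fy=2.2))
```

```text
cap in tool: [ 0.0061 -0.0004  0.0451] size [0.0487 0.0313 0.0038]
cap in tool: [-0.0015  0.0003  0.0459] size [0.0321 0.0313 0.0038]
[0.56169195 0.02298197 0.1259867 ] [0.5615 0.0221 0.1265] [-0.40699158  0.52546533  0.42589838] [-0.0006 -0.0019  0.0003]
```

View pics/s3.png

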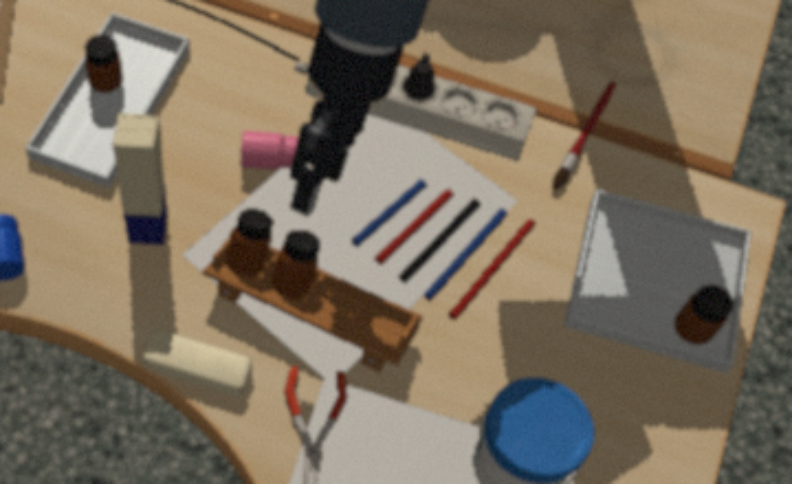

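The picture shows the full jar standing in the square tray at (705,315) and the empty one in the oblong tray at (103,65). Two jars remain in the rack at (252,240) and (298,262), and the bystanders haven't moved. Next is jar three.

Call:
arm_command:
  deltas:
    - [[-0.003,0,0.12],[0,0,0]]
    - [[-0.003,0,0.22],[0,0,0]]
    - [[-0.003,0,0.31],[0,0,0]]
    - [[-0.003,0,0.36],[0,0,0]]
    - [[-0.003,0,0.36],[0,0,0]]
    - [[-0.003,0,0.36],[0,0,0]]

```text
time_s: 16.92
eef_pos: [0.5992, 0.0208, 0.0447]
tool_rot: [-0.668, 0.712, -0.157, 0.148]
wrist_force: [-1.2, -0.1, 0.7]
grip_width: 0.0641
finger_force: 0.0
```

Call:
arm_command:
  deltas:
    - [[0,0,0],[0,0,0]]
    - [[0,0,0],[0,0,0]]
    - [[0,0,0],[0,0,0]]
    - [[0,0,0],[0,0,0]]
    - [[0,0,0],[0,0,0]]
    - [[0,0,0],[0,0,0]]
  hand: 0

```text
time_s: 17.42
eef_pos: [0.5997, 0.0214, 0.0466]
tool_rot: [-0.667, 0.712, -0.158, 0.15]
wrist_force: [-4.5, 0.8, 5.5]
grip_width: 0.0385
finger_force: 59.4
```

Call:
arm_command:
  deltas:
    - [[0,0,-0.05],[0,0,0]]
    - [[0,0,-0.12],[0,0,0]]
    - [[0,0,-0.25],[0,0,0]]
    - [[0,0,-0.36],[0,0,0]]
    - [[0,0,-0.48],[0,0,0]]
    - [[0,0,-0.48],[0,0,0]]
    - [[0,0,-0.48],[0,0,0]]
    - [[0,0,-0.48],[0,0,0]]

```text
time_s: 18.08
eef_pos: [0.5477, 0.024, 0.1528]
tool_rot: [-0.667, 0.713, -0.157, 0.148]
wrist_force: [-0.4, -0.9, -4.1]
grip_width: 0.0379
finger_force: 62.4
```

Run:
```python
from h import *
from bench import arm
weigh(arm)
for n,t in [("OB3",OB[3]),("SQ0",SQ[0])]:
    setcmd(U[2]+A*(H+.12),T); print(n,t.round(3))
    plan([("a",[.42,-.06 if n=="OB3" else .13,.24],V),("b",[t[0],t[1],.2],V),("c",[t[0],t[1],.06],V),("d",[t[0],t[1],.0205],V),("up",[t[0],t[1],.2],V),("x",[.43,-.04 if n=="OB3" else .1,.23],V),("pre",U[3]+A*(H+.09),T)])
```

```text
F [-0.28 -0.24 -3.61] Fz [-4.14 -2.74 -3.99 -3.89 -3.3 ] M [0.11 1.76 0.02] eff [  0.15 -25.71  23.84   5.26   1.28   0.  ] [0.548  0.0234 0.1518] 0.03850111197181047
OB3 [ 0.528 -0.276  0.   ]
a [ [0.365, 0.301, -0.521] , [-0.833, 0.0, -0.0] ] rows 4.2 
b [ [0.833, -0.489, 0.16] , [-0.0, 0.0, -0.0] ] rows 5.9 
c [ [-0.0, -0.0, 0.56] , [-0.0, 0.0, -0.0] ] rows 3.4 
d [ [-0.0, -0.0, 0.158] , [-0.0, 0.0, -0.0] ] rows 0.9 
up [ [-0.0, -0.0, -0.718] , [-0.0, 0.0, -0.0] ] rows 4.3 
x [ [-0.916, 0.454, -0.12] , [-0.0, 0.0, -0.0] ] rows 6.2 
pre [ [-0.082, -0.509, 0.414] , [0.833, -0.0, -0.0] ] rows 4.0 
SQ0 [0.399 0.316 0.   ]
a [ [-0.394, 0.346, -0.542] , [-0.833, 0.0, -0.0] ] rows 4.5 
b [ [-0.738, 0.133, 0.16] , [-0.0, 0.0, -0.0] ] rows 4.6 
c [ [0.0, 0.0, 0.56] , [-0.0, 0.0, -0.0] ] rows 3.4 
d [ [0.0, 0.001, 0.158] , [-0.0, 0.0, -0.0] ] rows 0.9 
up [ [0.0, -0.001, -0.718] , [-0.0, 0.0, -0.0] ] rows 4.3 
x [ [0.855, -0.181, -0.12] , [-0.0, 0.0, -0.0] ] rows 5.3 
pre [ [0.477, -0.545, 0.414] , [0.833, -0.0, -0.0] ] rows 5.0
```

Bay -25 reads -3.6 N, so it is full too and goes to the square tray.

Call:
arm_command:
  deltas:
    - [[-0.394,0.346,-0.542],[-0.833,0,0]]
    - [[-0.394,0.346,-0.542],[-0.833,0,0]]
    - [[-0.394,0.346,-0.542],[-0.833,0,0]]
    - [[-0.394,0.346,-0.542],[-0.833,0,0]]
    - [[-0.394,0.346,-0.542],[-0.833,0,0]]
    - [[-0.394,0.346,-0.542],[-0.833,0,0]]
    - [[-0.394,0.346,-0.542],[-0.833,0,0]]
    - [[-0.394,0.346,-0.542],[-0.833,0,0]]

```text
time_s: 19.0
eef_pos: [0.4198, 0.1309, 0.2394]
tool_rot: [-0.684, 0.729, 0.001, 0.001]
wrist_force: [-0.1, -0.1, -5.2]
grip_width: 0.0384
finger_force: 62.9
```

Call:
arm_command:
  deltas:
    - [[-0.738,0.133,0.16],[0,0,0]]
    - [[-0.738,0.133,0.16],[0,0,0]]
    - [[-0.738,0.133,0.16],[0,0,0]]
    - [[-0.738,0.133,0.16],[0,0,0]]
    - [[-0.738,0.133,0.16],[0,0,0]]
    - [[-0.738,0.133,0.16],[0,0,0]]
    - [[-0.738,0.133,0.16],[0,0,0]]

```text
time_s: 19.58
eef_pos: [0.3985, 0.3169, 0.198]
tool_rot: [-0.684, 0.729, 0.0, -0.001]
wrist_force: [-0.0, -0.3, -3.0]
grip_width: 0.0382
finger_force: 62.8
```

Call:
arm_command:
  deltas:
    - [[0,0,0.15],[0,0,0]]
    - [[0,0,0.3],[0,0,0]]
    - [[0,0,0.45],[0,0,0]]
    - [[0,0,0.56],[0,0,0]]
    - [[0,0,0.56],[0,0,0]]
    - [[0,0,0.56],[0,0,0]]
    - [[0,0,0.56],[0,0,0]]

```text
time_s: 20.17
eef_pos: [0.4003, 0.3177, 0.0623]
tool_rot: [-0.684, 0.73, 0.0, 0.002]
wrist_force: [-0.2, 0.3, -2.2]
grip_width: 0.0383
finger_force: 62.5
```

Call:
arm_command:
  deltas:
    - [[0,0,0.05],[0,0,0]]
    - [[0,0,0.1],[0,0,0]]
    - [[0,0,0.13],[0,0,0]]
    - [[0,0,0.15],[0,0,0]]
    - [[0,0,0.158],[0,0,0]]
    - [[0,0,0.158],[0,0,0]]
    - [[0,0,0.158],[0,0,0]]
    - [[0,0,0.158],[0,0,0]]

```text
time_s: 20.83
eef_pos: [0.3994, 0.3181, 0.022]
tool_rot: [-0.684, 0.73, 0.001, 0.002]
wrist_force: [-1.7, -0.5, 2.4]
grip_width: 0.0385
finger_force: 63.1
```

Contact with the floor is felt: the force went from -3 N to +2.4 N. Release and go to the last jar.

Call:
arm_command:
  deltas:
    - [[0,0,0],[0,0,0]]
    - [[0,0,0],[0,0,0]]
    - [[0,0,0],[0,0,0]]
    - [[0,0,0],[0,0,0]]
  hand: 0.7

```text
time_s: 21.17
eef_pos: [0.3989, 0.3177, 0.021]
tool_rot: [-0.684, 0.73, 0.001, 0.001]
wrist_force: [-0.4, 0.2, -0.6]
grip_width: 0.0595
finger_force: 0.0
```

Call:
arm_command:
  deltas:
    - [[0,0,-0.08],[0,0,0]]
    - [[0,0,-0.2],[0,0,0]]
    - [[0,0,-0.35],[0,0,0]]
    - [[0,0,-0.5],[0,0,0]]
    - [[0,0,-0.66],[0,0,0]]
    - [[0,0,-0.718],[0,0,0]]
    - [[0,0,-0.718],[0,0,0]]

```text
time_s: 21.75
eef_pos: [0.4005, 0.3189, 0.2055]
tool_rot: [-0.684, 0.73, 0.001, 0.006]
wrist_force: [-0.1, 1.2, 0.0]
grip_width: 0.0598
finger_force: 0.0
```

Call:
arm_command:
  deltas:
    - [[0.855,-0.181,-0.12],[0,0,0]]
    - [[0.855,-0.181,-0.12],[0,0,0]]
    - [[0.855,-0.181,-0.12],[0,0,0]]
    - [[0.855,-0.181,-0.12],[0,0,0]]
    - [[0.855,-0.181,-0.12],[0,0,0]]
    - [[0.855,-0.181,-0.12],[0,0,0]]
    - [[0.855,-0.181,-0.12],[0,0,0]]
    - [[0.855,-0.181,-0.12],[0,0,0]]
  hand: 0.75

```text
time_s: 22.42
eef_pos: [0.4297, 0.1002, 0.2294]
tool_rot: [-0.683, 0.73, 0.001, 0.001]
wrist_force: [-0.5, 0.4, -1.0]
grip_width: 0.0642
finger_force: 0.0
```

Call:
arm_command:
  deltas:
    - [[0.477,-0.545,0.414],[0.833,0,0]]
    - [[0.477,-0.545,0.414],[0.833,0,0]]
    - [[0.477,-0.545,0.414],[0.833,0,0]]
    - [[0.477,-0.545,0.414],[0.833,0,0]]
    - [[0.477,-0.545,0.414],[0.833,0,0]]
    - [[0.477,-0.545,0.414],[0.833,0,0]]
    - [[0.477,-0.545,0.414],[0.833,0,0]]
    - [[0.477,-0.545,0.414],[0.833,0,0]]

```text
time_s: 23.08
eef_pos: [0.5577, -0.0267, 0.1245]
tool_rot: [-0.667, 0.713, -0.156, 0.147]
wrist_force: [0.3, -0.5, 0.3]
grip_width: 0.0641
finger_force: 0.0
```

Run:
```python
from h import *
from bench import arm
capcheck(arm,(321,265));st=capcheck(arm,(321,265))
print(st["eef_pos"],(U[3]+A*(H+.09)).round(4),st["wrist_force"],(T.inv()*Ro.from_quat(st["tool_rot"])).as_rotvec().round(4))
```

```text
cap in tool: [-0.0002 -0.0009  0.0448] size [0.0314 0.0313 0.0038]
cap in tool: [ 0.0006 -0.0001  0.046 ] size [0.0315 0.0315 0.0044]
[ 0.55803449 -0.0261158   0.12553774] [ 0.5582 -0.0278  0.1265] [ 0.57889222  0.48428851 -0.17790439] [-0.0012 -0.002   0.0002]
```

The cap is centred to within 1 mm. Grip and weigh.

Call:
arm_command:
  deltas:
    - [[0,0,0.12],[0,0,0]]
    - [[0,0,0.22],[0,0,0]]
    - [[0,0,0.31],[0,0,0]]
    - [[0,0,0.36],[0,0,0]]
    - [[0,0,0.36],[0,0,0]]
    - [[0,0,0.36],[0,0,0]]

```text
time_s: 23.68
eef_pos: [0.5957, -0.0287, 0.0447]
tool_rot: [-0.668, 0.712, -0.157, 0.148]
wrist_force: [0.0, -0.7, 0.7]
grip_width: 0.0648
finger_force: 0.0
```

Call:
arm_command:
  deltas:
    - [[0,0,0],[0,0,0]]
    - [[0,0,0],[0,0,0]]
    - [[0,0,0],[0,0,0]]
    - [[0,0,0],[0,0,0]]
    - [[0,0,0],[0,0,0]]
    - [[0,0,0],[0,0,0]]
  hand: 0

```text
time_s: 24.18
eef_pos: [0.5967, -0.0284, 0.0467]
tool_rot: [-0.667, 0.712, -0.158, 0.15]
wrist_force: [-4.8, 2.9, 5.5]
grip_width: 0.0386
finger_force: 59.4
```

Call:
arm_command:
  deltas:
    - [[0,0,-0.05],[0,0,0]]
    - [[0,0,-0.12],[0,0,0]]
    - [[0,0,-0.25],[0,0,0]]
    - [[0,0,-0.36],[0,0,0]]
    - [[0,0,-0.48],[0,0,0]]
    - [[0,0,-0.48],[0,0,0]]
    - [[0,0,-0.48],[0,0,0]]
    - [[0,0,-0.48],[0,0,0]]

```text
time_s: 24.85
eef_pos: [0.5451, -0.0257, 0.1539]
tool_rot: [-0.667, 0.713, -0.157, 0.149]
wrist_force: [0.4, 0.5, -1.0]
grip_width: 0.0387
finger_force: 60.9
```

Run:
```python
from h import *
from bench import arm
weigh(arm)
for n,t in [("OB2",OB[2]+np.array([.02,0,0])),("SQ1",SQ[1])]:
    setcmd(U[3]+A*(H+.12),T); print(n,t.round(3))
    plan([("a",[.42,-.07 if n=="OB2" else .17,.24],V),("b",[t[0],t[1],.2],V),("c",[t[0],t[1],.06],V),("d",[t[0],t[1],.0210],V),("up",[t[0],t[1],.2],V)])
```

```text
F [ 0.13  0.31 -0.99] Fz [-1.02 -1.14 -0.57 -1.09 -1.11] M [0.09 1.39 0.03] eff [ 1.000e-01 -2.386e+01  2.256e+01  4.840e+00  1.120e+00  1.000e-02] [ 0.5449 -0.0263  0.1522] 0.038244057421482514
OB2 [ 0.503 -0.237  0.   ]
a [ [0.205, 0.298, -0.52] , [-0.833, 0.0, -0.0] ] rows 3.8 
b [ [0.643, -0.373, 0.16] , [-0.0, 0.0, -0.0] ] rows 4.6 
c [ [-0.0, -0.0, 0.56] , [-0.0, 0.0, -0.0] ] rows 3.4 
d [ [-0.0, -0.0, 0.156] , [-0.0, 0.0, -0.0] ] rows 0.9 
up [ [-0.0, -0.0, -0.716] , [-0.0, 0.0, -0.0] ] rows 4.3 
SQ1 [0.391 0.392 0.   ]
a [ [-0.753, 0.355, -0.546] , [-0.833, 0.0, -0.0] ] rows 6.0 
b [ [-0.879, 0.173, 0.16] , [-0.0, 0.0, -0.0] ] rows 5.5 
c [ [0.0, 0.0, 0.56] , [-0.0, 0.0, -0.0] ] rows 3.4 
d [ [0.0, 0.0, 0.156] , [-0.0, 0.0, -0.0] ] rows 0.9 
up [ [0.0, -0.0, -0.716] , [-0.0, 0.0, -0.0] ] rows 4.3
```

Bay -75 reads -1.0 N, so it is empty. It goes to the oblong tray at (0.515, -0.262), clear of the first jar and the carton.

Call:
arm_command:
  deltas:
    - [[0.205,0.298,-0.52],[-0.833,0,0]]
    - [[0.205,0.298,-0.52],[-0.833,0,0]]
    - [[0.205,0.298,-0.52],[-0.833,0,0]]
    - [[0.205,0.298,-0.52],[-0.833,0,0]]
    - [[0.205,0.298,-0.52],[-0.833,0,0]]
    - [[0.205,0.298,-0.52],[-0.833,0,0]]
    - [[0.205,0.298,-0.52],[-0.833,0,0]]
    - [[0.205,0.298,-0.52],[-0.833,0,0]]

```text
time_s: 25.77
eef_pos: [0.4198, -0.0693, 0.2383]
tool_rot: [-0.684, 0.73, 0.001, 0.0]
wrist_force: [-0.9, -0.2, -0.8]
grip_width: 0.0385
finger_force: 61.0
```

Call:
arm_command:
  deltas:
    - [[0.74,-0.427,0.16],[0,0,0]]
    - [[0.74,-0.427,0.16],[0,0,0]]
    - [[0.74,-0.427,0.16],[0,0,0]]
    - [[0.74,-0.427,0.16],[0,0,0]]
    - [[0.74,-0.427,0.16],[0,0,0]]
    - [[0.74,-0.427,0.16],[0,0,0]]
    - [[0.74,-0.427,0.16],[0,0,0]]
    - [[0.74,-0.427,0.16],[0,0,0]]

```text
time_s: 26.43
eef_pos: [0.5139, -0.2607, 0.1972]
tool_rot: [-0.683, 0.73, 0.002, -0.0]
wrist_force: [-0.9, -0.1, -0.4]
grip_width: 0.0383
finger_force: 61.0
```

Call:
arm_command:
  deltas:
    - [[0,0,0.15],[0,0,0]]
    - [[0,0,0.3],[0,0,0]]
    - [[0,0,0.45],[0,0,0]]
    - [[0,0,0.56],[0,0,0]]
    - [[0,0,0.56],[0,0,0]]
    - [[0,0,0.56],[0,0,0]]
    - [[0,0,0.56],[0,0,0]]

```text
time_s: 27.02
eef_pos: [0.5158, -0.2605, 0.0618]
tool_rot: [-0.684, 0.729, -0.001, 0.001]
wrist_force: [1.1, 0.1, -0.3]
grip_width: 0.0387
finger_force: 61.1
```

Call:
arm_command:
  deltas:
    - [[0,0,0.05],[0,0,0]]
    - [[0,0,0.1],[0,0,0]]
    - [[0,0,0.13],[0,0,0]]
    - [[0,0,0.15],[0,0,0]]
    - [[0,0,0.156],[0,0,0]]
    - [[0,0,0.156],[0,0,0]]
    - [[0,0,0.156],[0,0,0]]
    - [[0,0,0.156],[0,0,0]]

```text
time_s: 27.68
eef_pos: [0.5152, -0.2607, 0.0219]
tool_rot: [-0.684, 0.73, -0.0, 0.001]
wrist_force: [-1.5, 1.7, 6.7]
grip_width: 0.0383
finger_force: 61.7
```

Call:
arm_command:
  deltas:
    - [[0,0,0],[0,0,0]]
    - [[0,0,0],[0,0,0]]
    - [[0,0,0],[0,0,0]]
    - [[0,0,0],[0,0,0]]
  hand: 0.7

```text
time_s: 28.02
eef_pos: [0.5144, -0.2606, 0.0202]
tool_rot: [-0.684, 0.73, 0.001, 0.001]
wrist_force: [0.6, 0.2, -0.8]
grip_width: 0.0596
finger_force: 0.0
```

Call:
arm_command:
  deltas:
    - [[0,0,-0.08],[0,0,0]]
    - [[0,0,-0.2],[0,0,0]]
    - [[0,0,-0.35],[0,0,0]]
    - [[0,0,-0.5],[0,0,0]]
    - [[0,0,-0.66],[0,0,0]]
    - [[0,0,-0.716],[0,0,0]]
    - [[0,0,-0.716],[0,0,0]]

```text
time_s: 28.6
eef_pos: [0.5165, -0.262, 0.2047]
tool_rot: [-0.684, 0.73, -0.004, 0.003]
wrist_force: [-0.2, -0.6, 1.0]
grip_width: 0.0599
finger_force: 0.0
```

Call:
arm_command:
  deltas:
    - [[-0.9,0.5,-0.15],[0,0,0]]
    - [[-0.9,0.5,-0.15],[0,0,0]]
    - [[-0.9,0.5,-0.15],[0,0,0]]
    - [[-0.9,0.5,-0.15],[0,0,0]]
    - [[-0.9,0.5,-0.15],[0,0,0]]
    - [[-0.9,0.5,-0.15],[0,0,0]]
    - [[-0.9,0.5,-0.15],[0,0,0]]
    - [[-0.9,0.5,-0.15],[0,0,0]]

```text
time_s: 29.27
eef_pos: [0.4033, -0.0262, 0.2377]
tool_rot: [-0.685, 0.728, 0.0, 0.002]
wrist_force: [-0.2, 0.2, 0.6]
grip_width: 0.0596
finger_force: 0.0
```

Run:
```python
from h import *
from bench import arm
import cv2
a=arm.snapshot("scene")["img"][100:360,150:570];s=arm.snapshot("top");b=s["img"][190:370,120:460]
P=cloud(s)
for n,(u0,v0,u1,v1) in dict(sq=(120,270,205,360),ob=(372,255,428,357)).items():
    z=P[v0:v1,u0:u1,2]; m=(z>.05)&(z<.08); k,l,st,c=cv2.connectedComponentsWithStats(m.astype(np.uint8))
    for i in range(1,k):
        if st[i,4]>60: q=P[v0:v1,u0:u1][l==i];print(n,st[i,4],np.median(q,0).round(3),np.ptp(q,0).round(3))
f=lambda i:cv2.resize(i,(480,int(480*i.shape[0]/i.shape[1])))
cv2.imwrite("pics/end.png",np.vstack([f(a),f(b)]))
```

```text
sq 182 [0.473 0.401 0.064] [0.032 0.035 0.02 ]
sq 187 [0.4   0.319 0.063] [0.036 0.036 0.02 ]
ob 171 [ 0.516 -0.259  0.064] [0.035 0.036 0.018]
ob 178 [ 0.435 -0.274  0.064] [0.036 0.035 0.02 ]
```

View pics/end.png

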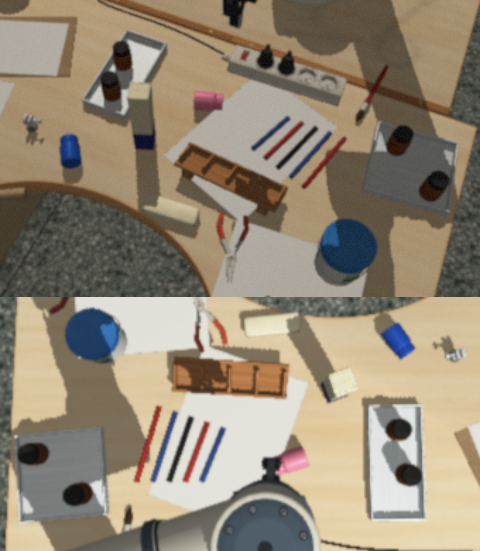

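The final picture shows two jars upright in each tray, with cap tops at 64 mm as expected. The rack is empty, and the carton, tub and vice haven't moved. I'm handing in the job.

```bash
python3 -c "
from bench import arm
print(arm.job_done())"
```

```text
the job is handed in; nothing more can be done
None
```

The two full jars (bays +25 and -25) stand upright in the square tray, the two empty ones (bays +75 and -75) stand upright in the oblong tray, the carton, tub and vice were left alone, and the job was handed in at about 29 s.

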